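# Stage the valve block in the empty lane

## Task

Push the silver valve block along the green staging rack into the empty middle lane until it sits square and fully home against the rubber buffer, then draw your fingers clear. Its finished sides scratch, so line it up well and steer it down the middle: neither the block nor your fingers may touch the steel rails on either side. Only push it gently with the fingers - do not pinch, tip or lift it - and leave the other parts and tools where they are.

Things in the scene. Friction and masses are not known exactly. Their poses are not given: they have to be found in the camera images.
- valve_block: block to be pushed: solid silver aluminium, 90 mm long (x), 60 wide (y), 45 high, 0.5 to 0.75 kg, two brass ports on top. Origin at the centre of its underside, z up; x is its length and points roughly into the lane. It starts loose on the rack's apron before the middle lane, up to 40 mm sideways and 20 degrees askew, 25 mm or more short of the mouth; friction on the sheet about 0.6
- rack: fixed staging rack: steel plate 420 x 310 mm under a green slide sheet, top (the floor) 14 mm above the bench. Origin: centre of the plate's underside; x runs along the lanes into them, to the robot's left (world +y within 15 deg); y points across, roughly to the robot. Bare apron from x = -200 to -30 mm, then rails form three 80 mm wide lanes centred at y = -88, 0, 88; the middle one is empty
- lane_mouth (a point): centre of the middle lane's mouth, on the floor, level with the front ends of the rails; axes as the rack's
- lane_end (a point): centre of the middle lane's end, on the floor, at the front face of its black rubber buffer (50 mm wide, 2 to 26 mm above the floor), 200 mm beyond the mouth; axes as the rack's. The steel stop bar behind it is 36 mm above the floor. With the block home its origin lies 45 mm before this point
- rail_near: bare steel guide rail of the middle lane, on the robot's side: 8 mm wide, 14 mm high above the floor, from the mouth to the stop bar. Origin on its centre line, on the floor, level with the rack's origin; x along the rail; its inner face is 4 mm towards the lane
- rail_far: the same rail on the other side of the middle lane, away from the robot
- housing_a: blue painted pump housing, 80 x 60 x 40 mm, with a round steel-faced boss on top; origin at the centre of its underside, x along its 80 mm length; staged in the lane nearest the robot
- housing_b: blue painted pump housing, 80 x 60 x 40 mm, with a round steel-faced boss on top; origin at the centre of its underside, x along its 80 mm length; staged at the stop in the lane farthest from the robot
- housing_c: blue painted pump housing, 80 x 60 x 40 mm, with a round steel-faced boss on top; origin at the centre of its underside, x along its 80 mm length; staged behind housing_b in the lane farthest from the robot
- adaptor: brass hose adaptor standing upright in the lane nearest the robot, 30 mm across and 44 mm high; origin at the centre of its underside
- hammer: hammer lying on the bench to the left, handle to its -x; origin under its middle
- wrench: steel wrench 190 mm long lying on the bench right of the rack; origin under its middle
- flap_disc: abrasive flap disc, 115 mm across, 10 mm high, lying on the bench to the left; origin at the centre of its underside
- tape_roll: yellow roll of tape, 96 mm across, 24 mm high, lying on the bench to the left; origin at the centre of its underside
- oil_bottle: red oil bottle, 60 mm across, 150 mm high, standing on the bench to the right; origin at the centre of its underside
Mind the look-alikes: they are no part of the job. What is shaped like the valve_block but pink or turquoise is not meant.

How it is judged:
At the end, for the whole second after the job is handed in: The valve block stands flat and at rest on the rack's floor in the middle lane, its leading face within 4 mm of the rubber buffer, its centre within 10 mm of the lane's centre line and its length within 0.1 rad of the lane's direction (x of valve_block in the frame of lane_end above -0.049 m and y of valve_block in the frame of lane_end between -0.01 and 0.01 m and z of valve_block in the frame of lane_end below 0.003 m and angle between the x axis of valve_block and the x axis of rack, either way round below 0.1 rad and angle between valve_block's own z axis and vertical below 0.05 rad and linear speed of valve_block below 0.01 m/s); the robot touches nothing.
It fails at once if something touches a rail of the middle lane (over 0.4 N) (contact force between anything else and rail_near above 0.4 N or contact force between anything else and rail_far above 0.4 N).
It fails at once if the valve block is lifted (4 mm off the floor) or tipped (0.12 rad) (height (world z) of valve_block above 0.018 m or angle between valve_block's own z axis and vertical above 0.12 rad).
It fails at once if the valve block is pinched or pressed hard (over 30 N from the fingers) (contact force between the fingers and valve_block above 30 N).
It fails at once if a staged part or a thing on the bench is moved by more than 10 mm (distance of any of housing_a, housing_b, housing_c, adaptor, hammer, wrench, flap_disc, tape_roll, oil_bottle from where it was at the start of the episode above 0.01 m).
It also fails if it takes over 64 s, if anything falls off the work surface, if the arm or the gripper's body presses on something with over 40 N, if the wrist force passes 120 N, or if a joint passes its speed limit or range.

## Robot

A 6-joint arm with a two-finger parallel gripper is mounted at the origin on the work surface. World frame = base frame: x ahead of the robot, y to its left, z up, the work surface at z = 0. Lengths are in m, angles in rad, forces in N, time in s.
With the tool pointing down it reaches from about 0.275 to 1 m from the base axis. Payload 8.4 kg.
Tool frame: the origin (TCP) lies on the centre line of the jaws, within the pads' length; the fingertips stand 17 mm ahead of it and the grasp point (between the pads) lies 2 mm behind it (bot.tcp_to_tips is the z of the fingertips in the tool frame, in m); z points along the fingers, y is the line along which they close (so a half turn about z gives the same grasp; the last joint's range is limited). The gripper opens to 85 mm and grips with 20 to 120 N. Pads are 22 mm wide; open, the fingers measure 114 mm over their backs; the gripper's body (76 mm by 85 mm) begins 54 mm behind the grasp point. The pads swing forward as they close: fully open they stand 13 mm farther back than shut.
Start: joints at [1.275, 0.353, 1.633, -0, 1.155, -0.002], TCP at [0.181, 0.598, 0.248] pointing down, gripper open.
Joint ranges: [-2.63, 2.63], [-0.92, 2.1], [0.06, 2.66], [-1.3, 4.44], [0, 2.69], [-3.02, 3.02]. Speed limits (rad/s): [2.22, 2.22, 2.79, 3.14, 3.14, 3.14].

## Interface

Orientations are given as a unit quaternion [x, y, z, w].
In Python, from workcell import bot, hand, kinematics, get_obs, vision, hand_in gives the robot as it stands. The module is installed in compiled form; this text tells all that it offers. Calls block until the motion is done:
- bot.reach(position, orientation): joint-space move of the TCP to a pose.
- bot.servo_line(position, ori=None, velocity=0.15): straight line of the TCP; ori=None keeps the orientation; velocity is the mean speed in m/s.
- bot.goto_joints(angles): joint-space move.
- hand.move_gripper(opening, strength=None): finger opening in m; strength is the grip in N (None keeps the last); returns when the fingers have stopped.
- bot.dwell(seconds).
- kinematics.solve_ik(position, orientation): joint angles nearest the present ones, or None.
- get_obs(): the state.
- vision.read_camera(name): name is "scene" or "top" or "wrist"; returns a dict with "frame" (400x640x3 uint8, red, green, blue), "intrinsics" (3x3 intrinsics, pixels), "view" (4x4, takes a point from world to camera coordinates). Camera axes: x right, y down, z forward; pixel columns grow to the right and rows downward; lengths in m; the calibration is good to about 2 mm. A picture is of the moment at which its call begins. There is no depth.
A pose or a line that the arm cannot do raises bot.IKError and nothing moves.
- hand_in(): hands the job in; it is judged then, once.
The state is a dict: "time_s": time; "joint_pos": joint angles; "joint_vel": joint speeds; "joint_efforts": joint torques, N m; "position": TCP position; "orientation": TCP orientation; "wrist_force": force on the tool from outside, world axes, zero at the start; "ft_torque": the same for the moment, N m; "gripper_width": finger opening in m; "grip_force": force on a finger pad.
Only numpy, scipy, OpenCV 4.12 (cv2) and the standard library are available. Lean on these libraries where they do the work, as an engineer would, in place of code of your own. Each camera call takes 0.05 s, during which the arm holds its last target. There are 200 camera calls.

## Working session

There is one attempt and no reset: what is moved stays moved. The work goes in short steps, each a Python script; the robot and the scene stay as the last script left them, time stands still between calls to the robot, and variables do not carry over. Pictures are saved under pics/ and viewed, at most 10 in all, crops included, and the job is handed in when it is done.

```bash
mkdir -p pics; ls; python3 - <<'E'
from workcell import *
import cv2, numpy as np
np.set_printoptions(precision=4,suppress=True)
for n in ["scene","top"]:
    r=vision.read_camera(n); cv2.imwrite(f"pics/{n}0.png",r["frame"][:,:,::-1]); np.savez(f"{n}0.npz",**{k:np.array(v) for k,v in r.items()})
    print(n,r["intrinsics"],r["view"])
o=get_obs(); print({k:np.round(v,3) for k,v in o.items()}, bot.tcp_to_tips)
E
```

```text
pics
scene [[435.7878   0.     316.146 ]
 [  0.     435.7878 201.6726]
 [  0.       0.       1.    ]] [[ 0.8081  0.5887 -0.0207 -0.3732]
 [ 0.2996 -0.441  -0.846  -0.108 ]
 [-0.5072  0.6775 -0.5327  1.4857]
 [ 0.      0.      0.      1.    ]]
top [[412.5018   0.     320.0189]
 [  0.     412.5018 201.2614]
 [  0.       0.       1.    ]] [[ 0.002  -1.      0.0014 -0.0179]
 [-0.9957 -0.0021 -0.0923  0.452 ]
 [ 0.0923 -0.0012 -0.9957  1.1902]
 [ 0.      0.      0.      1.    ]]
{'time_s': np.float64(0.1), 'joint_pos': array([ 1.275,  0.354,  1.634,  0.   ,  1.155, -0.002]), 'joint_vel': array([-0.001, -0.001, -0.002, -0.   ,  0.   ,  0.002]), 'joint_efforts': array([ -0.   , -60.636, -34.282,   0.   ,   0.004,  -0.   ]), 'position': array([0.181, 0.598, 0.248]), 'orientation': array([ 0.146,  0.989, -0.001, -0.   ]), 'wrist_force': array([-0.614,  0.132,  0.54 ]), 'ft_torque': array([-0.037,  0.009, -0.033]), 'grip_force': np.float64(0.0), 'gripper_width': np.float64(0.085)} 0.017
```

View pics/top0.png

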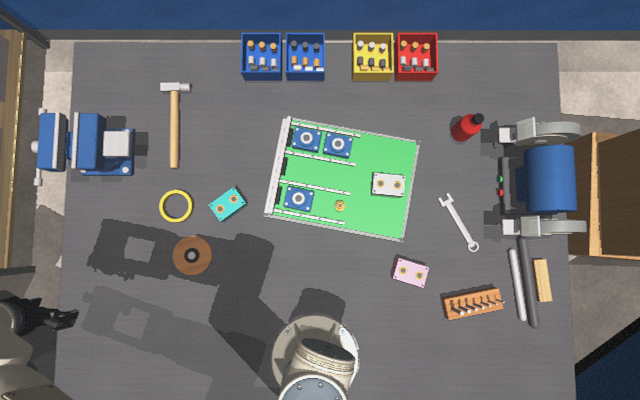

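View pics/scene0.png

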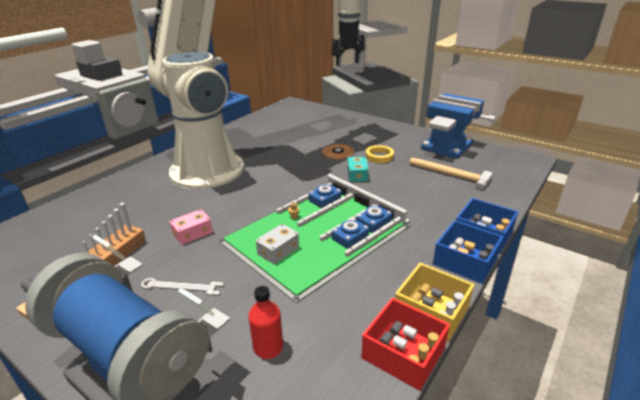

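The top view shows three block-shaped candidates: silver at (388,184) on the green apron, turquoise at (228,204) and pink at (410,271), both on the bench. The silver one is the target. The middle lane lies between the rails whose front ends are at about (355,163) and (350,193).

```bash
cat > h.py <<'E'
import numpy as np, cv2
np.set_printoptions(precision=4,suppress=True)
def ray(px,K,V,z):
    px=np.atleast_2d(np.array(px,float)); R,t=V[:3,:3],V[:3,3]; c=-R.T@t
    d=(R.T@np.linalg.inv(K)@np.c_[px,np.ones(len(px))].T).T
    return c+d*((z-c[2])/d[:,2])[:,None]
def proj(P,K,V):
    q=(V[:3,:3]@np.atleast_2d(P).T).T+V[:3,3]; u=(K@q.T).T; return u[:,:2]/u[:,2:]
E
python3 - <<'E'
from h import *
d=np.load("top0.npz"); K,V,f=d["intrinsics"],d["view"],d["frame"]
hsv=cv2.cvtColor(f,cv2.COLOR_RGB2HSV)
m=cv2.inRange(hsv,(45,100,80),(75,255,255)); m=cv2.morphologyEx(m,cv2.MORPH_CLOSE,np.ones((7,7)))
c=max(cv2.findContours(m,0,2)[0],key=cv2.contourArea)
P=ray(c[:,0],K,V,.014)[:,:2].astype(np.float32)
r=cv2.minAreaRect(P); print("green",r)
w=np.zeros_like(m); w[168:204,360:416]=1
b=((hsv[...,1]<70)&(hsv[...,2]>120)&(w>0)).astype(np.uint8)
c=max(cv2.findContours(b,0,2)[0],key=cv2.contourArea)
print("block px",cv2.minAreaRect(c),"world",cv2.minAreaRect(ray(c[:,0],K,V,.059)[:,:2].astype(np.float32)))
g=f[100:260,250:450,::-1]; cv2.imwrite("pics/crop1.png",cv2.resize(g,None,fx=4,fy=3.7,interpolation=cv2.INTER_CUBIC))
E
```

```text
green ((0.5221742391586304, -0.0908520519733429), (0.38111579418182373, 0.2883170247077942), 79.47770690917969)
block px ((388.5163879394531, 183.81968688964844), (32.14019012451172, 21.456972122192383), 5.19442892074585) world ((0.49907994270324707, -0.21231655776500702), (0.09154056757688522, 0.06167715787887573), 84.37345123291016)
```

View pics/crop1.png

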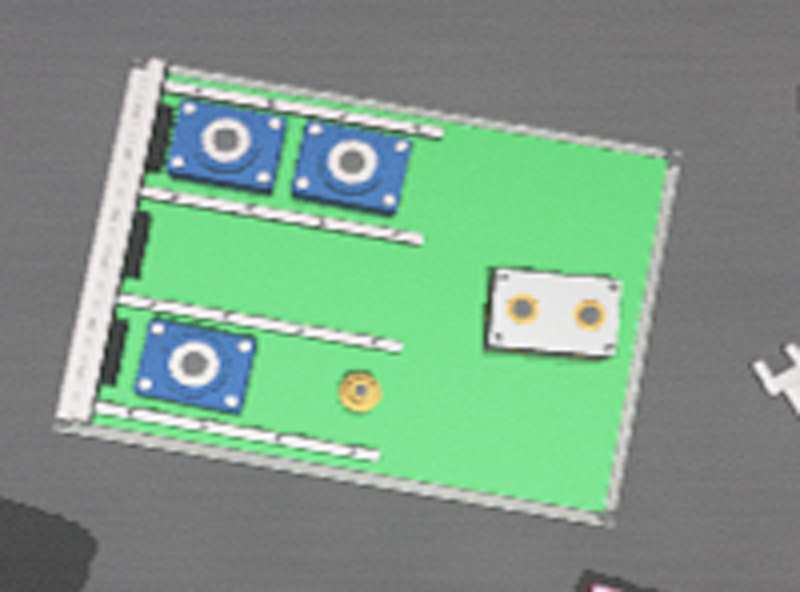

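The crop confirms the choice. The silver block with two brass ports sits at crop (555,312). The empty middle lane has rail ends at (402,347) and (424,240), with its buffer at (137,245). I'll move above the mouth for a wrist view.

```bash
cat >> h.py <<'E'
from scipy.spatial.transform import Rotation as Ro
def quat(yaw,flip=False):
    "tool down, tool x along world yaw"
    if flip: yaw+=np.pi
    x=np.array([np.cos(yaw),np.sin(yaw),0]); z=np.array([0,0,-1.]); 
    return Ro.from_matrix(np.c_[x,np.cross(z,x),z]).as_quat()
E
python3 - <<'E'
from h import *; from workcell import *
d=np.load("top0.npz"); K,V=d["intrinsics"],d["view"]
m=ray([[353.2,179.3],[350.5,193.8],[356,164.9]],K,V,.028); print("mouth",m, np.linalg.norm(m[1]-m[2]))
yaw=np.radians(79.5)
for fl in (0,1):
    for p in ([.51,-.1,.38],[.5,-.3,.049],[.5,-.1,.049]): print(fl,p,kinematics.solve_ik(p,quat(yaw,fl)))
fl=0
bot.reach([.50,-.13,.38],quat(yaw,fl)); hand.move_gripper(.026)
r=vision.read_camera("wrist"); cv2.imwrite("pics/w1.png",r["frame"][:,:,::-1]); np.savez("w1.npz",**{k:np.array(v) for k,v in r.items()})
o=get_obs();print(o["time_s"],o["position"],o["gripper_width"],o["joint_pos"])
E
```

```text
mouth [[ 0.5163 -0.1142  0.028 ]
 [ 0.4735 -0.106   0.028 ]
 [ 0.5591 -0.1226  0.028 ]] 0.08719652335345253
0 [0.51, -0.1, 0.38] [-0.1965  0.082   1.6866 -0.      1.373  -0.0132]
0 [0.5, -0.3, 0.049] [-0.543   0.5443  1.8602 -0.      0.7371 -0.3597]
0 [0.5, -0.1, 0.049] [-0.2003  0.4645  2.0205 -0.      0.6567 -0.0171]
1 [0.51, -0.1, 0.38] None
1 [0.5, -0.3, 0.049] [-0.543   0.5443  1.8602 -0.      0.7371  2.7819]
1 [0.5, -0.1, 0.049] None
3.5833 [ 0.5  -0.13  0.38] 0.026057033543000655 [-0.2573  0.0767  1.6924  0.      1.3725 -0.074 ]
```

View pics/w1.png

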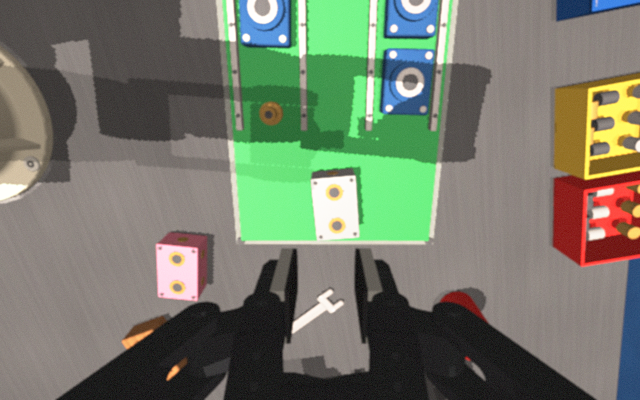

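The wrist view is clear: the silver block is at (335,205), slightly askew. The rail ends are at (304,130) and (368,132), and the block is nearly centred on the lane. Next I'll fit the rails and the block.

```bash
cat > meas.py <<'E'
from h import *
def block(f,K,V,win):
    hsv=cv2.cvtColor(f,cv2.COLOR_RGB2HSV); x0,x1,y0,y1=win
    w=np.zeros(f.shape[:2],bool); w[y0:y1,x0:x1]=1
    b=((hsv[...,1]<60)&(hsv[...,2]>150)&w).astype(np.uint8)
    b=cv2.morphologyEx(b,cv2.MORPH_CLOSE,np.ones((9,9)))
    c=max(cv2.findContours(b,0,2)[0],key=cv2.contourArea)
    c=cv2.convexHull(c)
    (p,s,a)=cv2.minAreaRect(ray(c[:,0],K,V,.059)[:,:2].astype(np.float32))
    if s[0]<s[1]: a+=90; s=s[::-1]
    return np.array(p),s,(a+90)%180-90 if abs((a%180)-80)>60 else a%180
def rail(f,K,V,c0,c1,r0,r1):
    hsv=cv2.cvtColor(f,cv2.COLOR_RGB2HSV); pts=[]
    for r in range(r0,r1):
        k=np.where(hsv[r,c0:c1,1]<70)[0]
        if 2<=len(k)<=12: pts.append((c0+k.mean(),r))
    P=ray(pts,K,V,.028)[:,:2].astype(np.float32)
    vx,vy,x,y=cv2.fitLine(P,cv2.DIST_HUBER,0,.01,.01).ravel()
    if vy<0: vx,vy=-vx,-vy
    return np.array([x,y]),np.degrees(np.arctan2(vy,vx)),P,np.array(pts)
E
python3 - <<'E'
from meas import *
d=np.load("w1.npz"); K,V,f=d["intrinsics"],d["view"],d["frame"]
b=block(f,K,V,(295,375,160,250)); print("block",b)
R=[rail(f,K,V,292,318,5,140),rail(f,K,V,357,380,5,140)]
for p,a,P,px in R: print("rail",p,a,len(P),P[-1],px[0],px[-1])
a=np.radians((R[0][1]+R[1][1])/2); u=np.array([np.cos(a),np.sin(a)]); n=np.array([-u[1],u[0]])
print("gap",(R[0][0]-R[1][0])@n,"yaw",np.degrees(a),"lane mid y",((R[0][0]+R[1][0])/2)@n,"block y",b[0]@n-((R[0][0]+R[1][0])/2)@n)
print("mouth s",[P[-1]@u for _,_,P,_ in R],"block s",b[0]@u)
# green rear edge (rack x=-210) check
E
```

```text
block (array([ 0.4941, -0.216 ]), (0.11107543110847473, 0.10443156957626343), -5.89788818359375)
rail [ 0.4903 -0.0251] 79.491516 126 [ 0.4756 -0.1018] [301.5   5. ] [303.5 130. ]
rail [ 0.5761 -0.0409] 79.43097 126 [ 0.5617 -0.1177] [373.   5.] [368. 130.]
gap 0.087277874 yaw 79.461235 lane mid y -0.53023255 block y 0.004962839688179788
mouth s [np.float32(-0.0131036565), np.float32(-0.013002897)] block s -0.12193740782063056
```

```bash
sed -i 's/hsv\[...,2\]>150/hsv[...,2]>185/; s/np.ones((9,9))/np.ones((5,5))/' meas.py
python3 - <<'E'
from meas import *
d=np.load("w1.npz"); K,V,f=d["intrinsics"],d["view"],d["frame"]
b=block(f,K,V,(305,368,165,242)); print("block",b)
a=np.radians(79.46);u=np.array([np.cos(a),np.sin(a)]); n=np.array([-u[1],u[0]])
print("s",b[0]@u+.0131,"t",b[0]@n+.5302)
d=np.load("top0.npz"); K,V,f=d["intrinsics"],d["view"],d["frame"]
for px in [(350.5,193.8),(356,164.9)]: P=ray(px,K,V,.028)[0,:2]; print(P@u+.0131,P@n+.5302)
E
```

```text
block (array([ 0.5008, -0.2109]), (0.09529182314872742, 0.08706445246934891), 79.5221939086914)
s -0.10264030637267885 t -0.0007402628553642154
-0.004545926345545195 0.04530402183905674
-0.005206771439587903 -0.041889997271722046
```

```bash
sed -i 's/    c=max(cv2.find/    b=cv2.morphologyEx(b,cv2.MORPH_OPEN,np.ones((13,13)))\n&/' meas.py
python3 - <<'E'
from meas import *
d=np.load("w1.npz"); K,V,f=d["intrinsics"],d["view"],d["frame"]
b=block(f,K,V,(300,372,160,242)); print("block",b)
a=np.radians(79.46);u=np.array([np.cos(a),np.sin(a)]); n=np.array([-u[1],u[0]])
print("s",b[0]@u+.0131,"t",b[0]@n+.5302)
cv2.imwrite("pics/w1c.png",cv2.resize(f[120:260,270:410,::-1],None,fx=4,fy=4))
E
```

```text
block (array([ 0.4991, -0.2129]), (0.09569106996059418, 0.06088998541235924), 84.26810455322266)
s -0.10495020258616541 t 0.0005575077468906731
```

View pics/w1c.png

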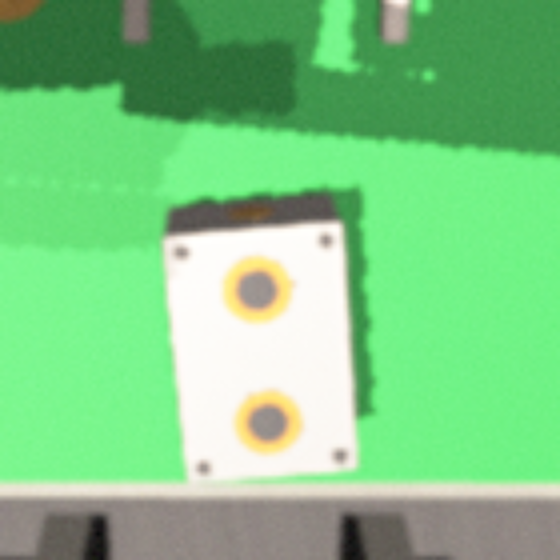

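Both views agree on the block at (0.499, -0.213) with yaw 84.3°. The lane yaw is 79.46° and the rail gap is 87.3 mm, against a true 88. I'll go down behind the block with the fingers 26 mm open across the lane and tips above rail height, make a short push to square it up, then look.

```bash
cat >> h.py <<'E'
A=np.radians(79.46); u=np.array([np.cos(A),np.sin(A)]); n=np.array([-u[1],u[0]])
def W(s,t,z): return np.r_[u*(s-.0131)+n*(t-.5302),z]     # lane frame: s from mouth, t to robot
def L(p): p=np.asarray(p); return np.array([p[:2]@u+.0131,p[:2]@n+.5302])
E
python3 - <<'E'
from h import *; from workcell import *
q=quat(A)
print(W(-.105,0,0))
bot.reach(W(-.20,.001,.16),q)
bot.servo_line(W(-.20,.001,.049),q,.12)
for s in (-.165,-.15,-.135):
    bot.servo_line(W(s,.001,.049),q,.04); o=get_obs(); F=o["wrist_force"]
    print(s,L(o["position"]),o["position"][2],"F lane",F[:2]@u,F[:2]@n,F[2],o["time_s"])
for k in ("wrist","top"):
    r=vision.read_camera(k); cv2.imwrite(f"pics/{k}2.png",r["frame"][:,:,::-1]); np.savez(f"{k}2.npz",**{k:np.array(v) for k,v in r.items()})
cv2.imwrite("pics/both2.png",np.vstack([cv2.resize(cv2.imread("pics/wrist2.png"),(480,300)),cv2.resize(cv2.imread("pics/top2.png")[100:250,250:490],(480,300))]))
E
```

```text
[ 0.4997 -0.2131  0.    ]
-0.165 [-0.1651  0.0009] 0.049035789103516726 F lane 0.07725201613313337 -0.4874884549881738 -0.307589452615533 6.775
-0.15 [-0.1495  0.001 ] 0.04900066648235393 F lane 0.36340825362487567 0.0451144635856006 -0.052532133731312915 7.3
-0.135 [-0.1345  0.0011] 0.04896151971635256 F lane -0.40420045368314694 -0.46866892853268727 -0.4510354533288897 7.825
```

View pics/both2.png

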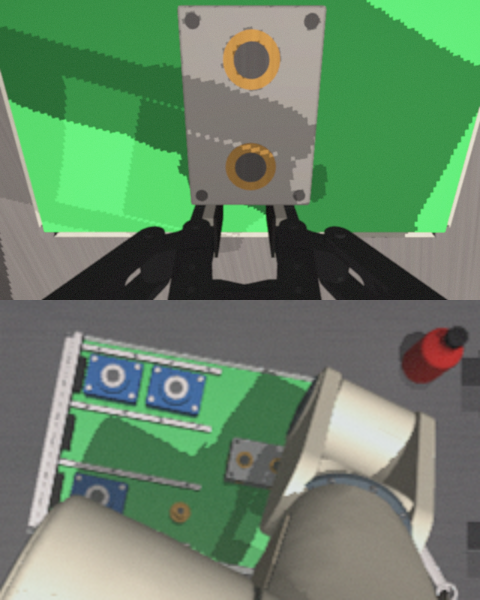

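The wrist view shows the block squared against both fingers. Its corners in the half-size view are about (179,7), (326,7), (314,204) and (190,204), and the ports are at (251,59) and (250,167). I'll measure from the ports and side edges.

```bash
cat >> meas.py <<'E'
def pose(f,K,V,dark=60):
    "block from its two brass ports (z=.059) and side edges; lane frame s,t and skew in deg"
    hsv=cv2.cvtColor(f,cv2.COLOR_RGB2HSV)
    m=cv2.inRange(hsv,(8,110,70),(28,255,255)); m[:,:200]=0; m[:,460:]=0; m[300:]=0
    m=cv2.morphologyEx(m,cv2.MORPH_CLOSE,np.ones((9,9)))
    cs=sorted(cv2.findContours(m,0,2)[0],key=cv2.contourArea)[-2:]
    px=np.array([np.add(cv2.boundingRect(cv2.convexHull(c))[:2],np.array(cv2.boundingRect(c)[2:])/2)-.5 for c in cs]); px=px[np.argsort(-px[:,1])]
    P=[L(p) for p in ray(px,K,V,.059)]; d=P[1]-P[0]
    g=cv2.inRange(hsv,(40,90,30),(85,255,255))>0; E=[[],[]]
    for r in range(int(px[1,1]),int(px[0,1]),4):
        c=int(px[:,0].mean()); k=np.where(g[r])[0]; l=k[k<c]; h=k[k>c]
        if len(l) and len(h):
            E[0].append(l.max()); E[1].append(h.min())
            E[0][-1]=L(ray((l.max()+.5,r),K,V,.059)[0]); E[1][-1]=L(ray((h.min()-.5,r),K,V,.059)[0])
    e=[np.polyfit(*np.array(x).T,1) for x in E]
    return dict(px=px.ravel(),mid=(P[0]+P[1])/2,base=np.hypot(*d),skew=np.degrees(np.arctan2(d[1],d[0])),
      edge_t=[np.polyval(k,P[0].mean()*0+(P[0][0]+P[1][0])/2) for k in e],edge_skew=[np.degrees(k[0]) for k in e])
E
python3 - <<'E'
from meas import *
for n_ in ("wrist2",):
    d=np.load(n_+".npz"); print(pose(d["frame"],d["intrinsics"],d["view"]))
E
```

```text
{'px': array([333.5, 222. , 335.5,  79. ]), 'mid': array([-0.0771, -0.0028]), 'base': np.float64(0.048193954483271045), 'skew': np.float64(-0.3127020378809215), 'edge_t': [np.float64(0.027002221715391652), np.float64(-0.032401301709703935)], 'edge_skew': [np.float64(-0.00595441542275172), np.float64(0.03264907200466605)]}
```

```bash
python3 - <<'E'
from meas import *; from workcell import *
q=quat(A)
bot.servo_line(W(-.105,.0038,.049),q,.04)
bot.servo_line(W(-.07,.0038,.049),q,.04)
r=vision.read_camera("wrist"); cv2.imwrite("pics/wrist3.png",r["frame"][:,:,::-1]); np.savez("wrist3.npz",**{k:np.array(v) for k,v in r.items()})
print(L(get_obs()["position"]),get_obs()["time_s"]); print(pose(r["frame"],r["intrinsics"],r["view"]))
E
```

```text
[-0.0698  0.0039] 9.9
{'px': array([333.5, 221.5, 334.5,  79. ]), 'mid': array([-0.0121,  0.0002]), 'base': np.float64(0.048000131432430856), 'skew': np.float64(0.03796480256323713), 'edge_t': [np.float64(0.031504540007693656), np.float64(-0.030937081520335512)], 'edge_skew': [np.float64(9.95113642958216), np.float64(-8.996949903314116)]}
```

View pics/wrist3.png

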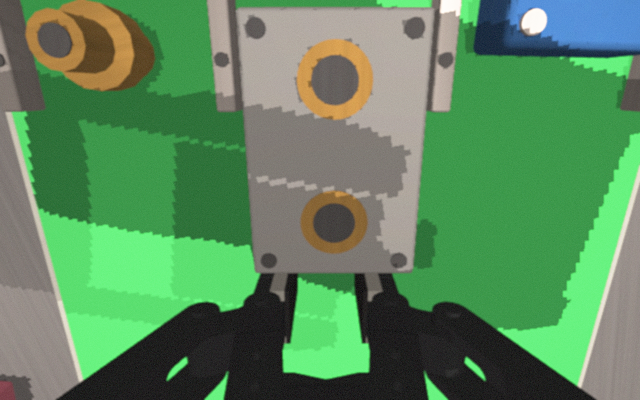

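The block's front is between the rails. The left rail end is at (217–237,110), the right at (432–450,110), and the block sits between them. I'll check rail symmetry in this same view.

```bash
python3 - <<'E'
from meas import *
d=np.load("wrist3.npz"); K,V=d["intrinsics"],d["view"]
for p in [(216.5,108),(450.5,108),(208.5,4),(460,4)]: print(p,L(ray(p,K,V,.028)[0]))
hsv=cv2.cvtColor(d["frame"],cv2.COLOR_RGB2HSV); print(hsv[100,210:250,1],hsv[100,415:455,1])
E
```

```text
(216.5, 108) [0.0013 0.0475]
(450.5, 108) [ 0.0013 -0.048 ]
(208.5, 4) [0.0391 0.0469]
(460, 4) [ 0.0391 -0.0474]
[145 148 155 157 140  93  43  31  32  35  31  29  25  35  33  37  27  31
  33  29  28  30  32  33  29  28  28  26  34  32  34  33  29  24  22  23
  23  26  21  23] [ 23  23  21  28  26  24  23  24  26  25  23  26  23  33  27  32  25  33
  30  32  34  32  33  33  34  35  35  31  30  31  30  33  32  30  34  37
  80 144 160 163]
```

Rail outer faces read +47.5 and -48.0 mm (nominal ±48), and the block is at t = +0.2 mm with skew 0.04°. I'll continue straight in, with one check before the end.

```bash
python3 - <<'E'
from meas import *; from workcell import *
q=quat(A)
def look(): 
    r=vision.read_camera("wrist"); return r,pose(r["frame"],r["intrinsics"],r["view"])
bot.servo_line(W(.01,.0038,.049),q,.05); r,p=look(); print(p["mid"],p["skew"],p["base"])
assert abs(p["mid"][1])<.004 and abs(p["skew"])<3
bot.servo_line(W(.085,.0038,.049),q,.05); r,p=look(); print(p["mid"],p["skew"],p["base"])
assert abs(p["mid"][1])<.004 and abs(p["skew"])<3
bot.dwell(.3); F0=get_obs()["wrist_force"][:2]@u; print("F0",F0)
s=.085
while s<.103:
    s+=.001; bot.servo_line(W(s,.0038,.049),q,.02); bot.dwell(.1)
    F=np.mean([(bot.dwell(.02),get_obs()["wrist_force"][:2]@u)[1] for _ in range(5)])
    print(round(s,3),L(get_obs()["position"])[0],round(F-F0,2))
    if F-F0<-6: break
r,p=look(); print(p["mid"],p["skew"],p["base"],get_obs()["time_s"])
cv2.imwrite("pics/wrist4.png",r["frame"][:,:,::-1])
E
```

```text
[0.0672 0.0001] 0.023691587101612125 0.04794036510355343
[0.1423 0.    ] -0.1637297402480386 0.048092036423342324
F0 -0.2770866954349389
0.086 0.08579864321925398 -4.41
0.087 0.0868803440147094 -5.02
0.088 0.0879441852452667 -4.82
0.089 0.08897054680179932 -4.86
0.09 0.0899721411125693 -5.02
0.091 0.09099039157493978 -4.55
0.092 0.09197569885275962 -4.44
0.093 0.09296552312675586 -4.76
0.094 0.09393869074505753 -4.47
0.095 0.09496495921013681 -4.76
0.096 0.09595023406508815 -4.6
0.097 0.09694236852719894 -4.8
0.098 0.09794036877237862 -4.66
0.099 0.09803407927485863 -12.0
[0.1552 0.0002] -0.3270672673989335 0.0479450510523199 19.8167
```

View pics/wrist4.png

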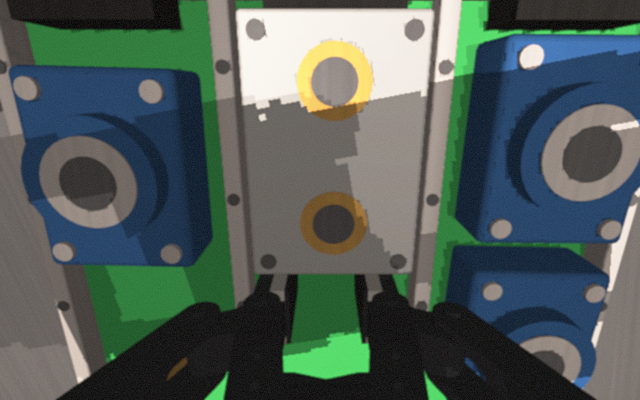

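The force jumped at TCP s = 0.098, and the block centre is at s = 0.155, exactly where home should be. In the picture the block is centred between the rails at columns 237 and 433. Now I'll withdraw and check.

```bash
python3 - <<'E'
from meas import *; from workcell import *
q=quat(A)
bot.servo_line(W(.05,.0038,.049),q,.05); bot.servo_line(W(.05,.0038,.20),q,.12); bot.servo_line(W(.03,.0038,.30),q,.12)
bot.dwell(.3)
r=vision.read_camera("wrist"); K,V=r["intrinsics"],r["view"]; f=r["frame"]
c=proj(W(.155,0,.059),K,V)[0].astype(int); print(c, get_obs()["time_s"])
cv2.imwrite("pics/wrist5.png",f[:,:,::-1])
E
```

```text
[329  36] 23.7083
```

View pics/wrist5.png

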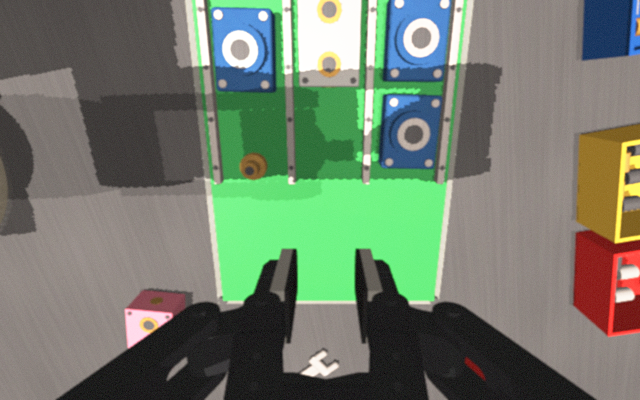

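With the fingers clear, the block's ports at (330,10) and (329,63) have their midpoint within about 1 px of the predicted home point (329,36). The other parts are where they were, so I'm handing in.

```bash
python3 -c "
from workcell import *
print(hand_in())"
```

```text
the job is handed in; nothing more can be done
None
```

The valve block is square and home against the buffer by my measurements (centre within about 1 mm of the lane line, skew about 0.3°), the fingers are clear, and the job was handed in at about 24 s of the 64 s limit; no verdict was returned.

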